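# Stamp a canister lid in the potter's sealing stand

## Task

Push the lid carrier along its rail until it clicks home in the stamping station under the seal, and leave it clicked in there. Then take the round mallet from its rest, knock the sprung seal all the way down onto the lid with a brisk blow of the mallet, and lay the mallet back in its rest. Do not strike the seal before the carrier is clicked in, keep the gripper off the soft lid and leave the lid lying in its nest, and do not disturb the finished pots standing nearby.

Things in the scene. Friction and masses are not known exactly. Their poses are not given: they have to be found in the camera images.
- stand: Sealing stand fixed to the bench: plywood board (x -70 to 160, y -230 to 230 mm, 15 mm thick) with a rail along y and a grey C-frame. Origin: bench level under the rail's middle. x points across the rail, away from the robot; y along it. The C-frame's column (50 x 50 mm, centre x 115, y -90) has an arm, top 157 mm high, that reaches over the rail from the +x side only, at y -90.
- rail_mid (a point): Middle of the rail's top, 35 mm above the bench, at x 0, y 0 of the stand. The rail's cap is 44 mm wide and 440 mm long. The carrier is pushed along it towards the stand's -y.
- carrier (a joint): Brown lid carrier, captive on the rail: 90 mm wide, 170 mm long, 37 to 65 mm above the bench. Value in m: 0 at the loading detent, growing towards the stand's -y; starts there. About 2.5 N keeps it sliding; 10 N gets it out of the loading detent. The stamping detent is hidden under the rail cap, clamped by hand somewhere from 0.142 to 0.178, found only by feel. Stop at 0.212.
- push_face (a point): Middle of the carrier's upright rear end (90 mm wide, 37 to 65 mm high, looks to the stand's +y): push here. 117 mm behind the nest. The rail top goes on 33 mm or more behind it. At the stamping detent the carrier clicks a few mm ahead of the pusher, then resists: it stays put up to 12 N, about 16 N shoves it out past the station. Released within 3 mm of the detent it centres itself.
- plunger (a joint): Spring plunger riding on the carrier, with an orange knob on its robot side. Value in m: about 0.0045 while its nose rides on the plain rail, about 0 when dropped into a detent (the knob then stands 4 mm nearer the rail).
- nest (a point): Centre of the lid's nest on the carrier's top, 65 mm above the bench, inside four brass pins 8 mm high.
- lid: Leather-hard terracotta-coloured clay lid, a disc 76 mm across and 12 mm thick lying loose in the nest. Origin: centre of its underside. Soft: the gripper must not touch it.
- seal: Sprung seal, slides straight down in a guide sleeve (38 mm wide, 110 to 160 mm high) at x 0, y -90 mm of the stand: brass face 24 mm across below, dark wooden striking knob 38 mm across and 20 mm high on top. Origin: on its axis, at bench level when up. It meets the lid after 14 mm; about 3 N starts it, 8 N brings it right down; its spring lifts it again.
- seal_top (a point): Centre of the striking knob's flat top, 204 mm above the bench when the seal is up: the mallet strikes here. The C-frame's arm is 47 mm lower.
- mallet: Round wooden mallet, about 0.32 kg; head and handle share one axis and it strikes with the side of its head. Origin: on the axis, middle of the head. x points from handle to head. Head 58 mm in diameter, x -40 to 40 mm; handle 24 x 24 mm with rounded edges, x -40 to -189 mm. Balances about 31 mm behind the head's middle.
- mallet_grip (a point): Grip point on the mallet's axis, on the handle, 72 mm behind the middle of the head. In the rest it lies 48.5 mm above the bench and is free below and at both sides.
- rest: Wooden mallet rest, fixed: board 240 x 100 x 12 mm (x -175 to 65). Origin: bench level under the middle of the resting head; x from handle to head. The head lies in a trough of two strips (x -30 to 30 mm, 32 mm high), the handle in a saddle at x -145 (16 mm long, notch 36 mm wide, floor 36.5 mm high, cheeks to 50.5 mm).
- rest_axis (a point): Where the middle of the mallet's head lies when it is in the rest: 48.5 mm above the bench, its axis level along the rest's x.
- vase: Finished vase, celadon over dark brown, 88 mm wide, 122 mm high, loose. Origin: centre of its foot. Leave it alone.
- canister: Finished dark ribbed canister with a lid, 78 mm wide, 85 mm high, loose. Origin: centre of its foot. Leave it alone.
There are look-alikes about, which are no part of the job. There is more than one size of the lid; the job needs the middle-sized.

How it is judged (in metres and radians):
On the way, in this order (a step that is already met when the one before it is completed fails the run):
1. the carrier is clicked into the stamping station's detent and stands still there (value of joint plunger below 0.0025 m and value of joint carrier between 0.135 and 0.185 m and velocity of joint carrier between -0.005 and 0.005 m/s), for 0.3 s.
2. the mallet strikes the seal's knob and drives it down at more than 0.06 m/s (contact force between mallet and seal above 0.5 N and linear speed of seal above 0.06 m/s and height (world z) of seal_top below 0.202 m).
3. the seal is driven all the way down onto the lid (13 mm or more) (height (world z) of seal_top below 0.191 m).
At the end, for the whole second after the job is handed in: The carrier is clicked into the stamping station (plunger below 2.5 mm), the seal is up again (within 2 mm), the lid lies in its nest (within 6 mm, under 4 mm up) and the mallet lies still in its rest (head within 15 mm of its place, axis within 0.1 rad) (value of joint plunger below 0.0025 m and value of joint carrier between 0.135 and 0.185 m and height (world z) of seal_top above 0.202 m and horizontal distance between lid and nest below 0.006 m and z of lid in the frame of nest below 0.004 m and distance between mallet and rest_axis below 0.015 m and angle between the x axis of mallet and the x axis of rest, either way round below 0.1 rad and linear speed of mallet below 0.02 m/s); the robot touches nothing.
It fails at once if the seal is pressed down by more than 4 mm while the carrier is not clicked into the stamping station (height (world z) of seal_top below 0.2 m and not (value of joint plunger below 0.0025 m and value of joint carrier between 0.135 and 0.185 m)).
It fails at once if the gripper touches the lid (contact force between the fingers and lid above 0.5 N).
It fails at once if the vase is knocked (distance of vase from where it was at the start of the episode above 0.03 m or angle between vase's own z axis and vertical above 0.35 rad).
It fails at once if the canister is knocked (distance of canister from where it was at the start of the episode above 0.03 m or angle between canister's own z axis and vertical above 0.35 rad).
It also fails if it takes over 67 s, if anything falls off the work surface, if the arm or the gripper's body presses on something with over 40 N, if the wrist force passes 120 N, or if a joint passes its speed limit or range.

## Robot

A 6-joint arm with a two-finger parallel gripper is mounted at the origin on the work surface. World frame = base frame: x ahead of the robot, y to its left, z up, the work surface at z = 0. Lengths are in mm, angles in degrees, forces in N, time in s.
With the tool pointing down it reaches from about 250 to 800 mm from the base axis. Payload 3.9 kg.
Tool frame: the origin (TCP) lies at the very end of the fingers, on their centre line; the grasp point (between the pads) lies 19 mm behind it; z points along the fingers, y is the line along which they close (so a half turn about z gives the same grasp; the last joint's range is limited). The gripper opens to 85 mm and grips with 20 to 120 N. Pads are 22 mm wide; open, the fingers measure 114 mm over their backs; the gripper's body (76 mm by 85 mm) begins 54 mm behind the grasp point. The pads swing forward as they close: fully open they stand 13 mm farther back than shut.
Start: joints at [73.854, 14.897, -7.913, 67.191, 0, 90], TCP at [145.99, 504.284, 231.304] pointing down, gripper open.
Joint ranges: [-159.42, 159.42], [-47.68, 98.78], [-73.54, 78.23], [-108.79, 121.32], [-90, 84.71], [-180, 180]. Speed limits (degrees/s): [147.25, 147.25, 180, 180, 180, 180].

## Interface

Orientations are given as [roll, pitch, yaw] about the fixed x, y, z axes, in that order (R = Rz(yaw) Ry(pitch) Rx(roll)).
In Python, from workcell import arm gives the robot as it stands.
- The arm moves only by the tool drive_tool, never from a script. Its argument "plan" is a list of rows, each a list of 4 numbers: the shift along the tool's x, y, z scaled (see below), then the turn about the tool's z scaled (see below). In form: [[x, y, z, yaw], ...]. A call has 1 to 8 rows; each row is the pose to reach, as a shift and turn from the pose commanded when the call began, along the tool's axes at that moment, turning the shorter way round; what a row does not reach only later rows make up. The controller multiplies each number of a shift by 0.15 m and each number of a turn by 180 degrees. A row lasts 1/12 s, in which the tool goes at most 41.7 mm and 7.16 degrees, less where a joint would pass 70% of its speed; a pose out of reach is approached as far as the arm can. A call with a number of a shift or a turn outside -1 to 1 is refused whole. A call with a gripper value outside its range is refused whole. "fingers" is the opening, from 0 (shut) to 1 (fully open), set as the call begins (left out, the last holds). The fingers move at their own pace and stop on an object; the grip force is fixed at half the most. Time passes only in rows, so rows that repeat a pose let the fingers close. It gives the time, the measured TCP pose, the force, the opening and the grip force at its end, in the units of the state.
- arm.observe(): the state, without advancing time (a new reading comes with each control period).
- arm.capture(name): name is "side" or "top" or "wrist"; returns a dict with "img" (420x560x3 uint8, red, green, blue), "fx", "fy", "cx", "cy" (pixels), "rvec" (rotation vector, rad) and "tvec" (3), from world to camera coordinates, as OpenCV has them. Camera axes: x right, y down, z forward; pixel columns grow to the right and rows downward; lengths in mm; the calibration is good to about 2 mm. A picture is of the moment at which its call begins. There is no depth.
- arm.hand_in(): hands the job in; it is judged then, once.
Trained networks look in a picture, given as the dict that the camera call returned (one of the last four; its "shot" number tells which), for a name from the list of things; names that differ only in an ending like _2 or _b are one class to them, and where a whole thing is asked for, a point or a joint stands for the part that bears it (a point fixed in the world has none). Each returns a list of dicts, best first, with "confidence" (0 to 1); they miss things now and then, are a little off and sometimes report something else, mostly with a low value. They report only what shows in the picture. A call takes as long as a camera call. They do not tell look-alikes from the thing itself.
- arm.regions_of(name, picture): "pixels" (420x560 bool, what is visible of it).
- arm.tip_of(name, picture): "location" ([x, y, z] in mm, in the coordinates of the camera as it stood for that picture, good to about 4 mm: a listed point, or the origin of a listed thing).
The state is a dict: "time_s": time; "joints": joint angles; "joint_vel": joint speeds; "tau": joint torques, N m; "eef_pos": TCP position; "eef_rot": TCP orientation; "contact_force": force on the tool from outside, world axes, zero at the start; "wrist_torque": the same for the moment, N m; "opening": finger opening in mm; "grip_force": force on a finger pad.
Only numpy, scipy, OpenCV 4.12 (cv2) and the standard library are available. Lean on these libraries where they do the work, as an engineer would, in place of code of your own. Each camera call takes 0.05 s, during which the arm holds its last target. There are 200 camera calls.

## Working session

There is one attempt and no reset: what is moved stays moved. The work goes in short steps, Python scripts to look and compute and a tool call to move; the robot and the scene stay as the last step left them, time stands still between calls to the robot, and variables do not carry over. Pictures are saved under pics/ and viewed, at most 10 in all, crops included, and the job is handed in when it is done.

Besides the shell and the picture viewer there is one more tool, called after "Request:" as name(argument=value, ...) on one line, values as JSON. drive_tool: Moves the arm, as the interface text tells. Shifts and turns lie within -1 to 1; 1 stands for 0.15 m of shift or 180 degrees of turn. Its arguments: {"type":"object","properties":{"plan":{"type":"array","items":{"type":"array","items":{"type":"number","minimum":-1,"maximum":1}}},"fingers":{"type":"number"}},"required":["plan"]}

```bash
mkdir -p pics; cat > h.py <<'E'
import numpy as np, cv2
from workcell import arm
def towld(p,loc):
    R=cv2.Rodrigues(np.array(p['rvec'],float))[0]; return R.T@(np.array(loc,float).ravel()-np.array(p['tvec'],float).ravel())
def save(p,n): cv2.imwrite(f'pics/{n}.png',p['img'][:,:,::-1])
def pix(p,X):
    K=np.array([[p['fx'],0,p['cx']],[0,p['fy'],p['cy']],[0,0,1.]])
    return cv2.projectPoints(np.array(X,float).reshape(-1,1,3),np.array(p['rvec'],float),np.array(p['tvec'],float),K,None)[0].reshape(-1,2)
def ray(p,uv,z):
    R=cv2.Rodrigues(np.array(p['rvec'],float))[0]; c=-R.T@np.array(p['tvec'],float).ravel()
    d=R.T@np.array([(uv[0]-p['cx'])/p['fx'],(uv[1]-p['cy'])/p['fy'],1]); return c+d*(z-c[2])/d[2]
def tips(p,names,k=2):
    for n in names:
        for d in arm.tip_of(n,p)[:k]:
            w=towld(p,d['location']); print(n,round(d['confidence'],2),w.round(1),pix(p,w)[0].round())
E
python3 - <<'E'
from h import *
print(arm.observe())
for c in ['side','top']:
    p=arm.capture(c); save(p,c); print(c, p['tvec'])
    tips(p,['stand','rail_mid','push_face','nest','lid','seal','seal_top','mallet','mallet_grip','rest','rest_axis','vase','canister','plunger'])
E
```

```text
{'time_s': 0.0, 'joints': array([ 7.38560454e+01,  1.49354307e+01, -7.98647179e+00,  6.71906541e+01,
        4.67697891e-04,  8.99996729e+01]), 'joint_vel': array([-0.03369703,  0.05211111,  0.00545406, -0.07215923, -0.02663066,
        0.0548628 ]), 'tau': array([ 4.82174369e-05, -4.05679786e+01,  2.53921276e+01,  1.86677172e-02,
       -2.11169595e-04,  6.19855868e-06]), 'eef_pos': array([145.78247402, 503.6342327 , 230.46297107]), 'eef_rot': array([-1.79887443e+02, -4.68339560e-04,  1.63856372e+02]), 'contact_force': array([ 0.02605748, -0.53405187, -0.18177826]), 'wrist_torque': array([ 2.86454967e-02,  4.88004389e-02, -5.10710655e-06]), 'grip_force': 0.0, 'opening': 85.0749040244039}
side [-482.29886003  171.12112731 1459.92963004]
stand 0.91 [557.2  33.6  -3.3] [301. 240.]
rail_mid 0.84 [557.9  32.1  36.5] [301. 229.]
push_face 0.79 [581.  215.4  54.7] [298. 189.]
nest 0.68 [563.7 104.4  62.8] [299. 207.]
lid 0.93 [357.2  14.4   0.5] [232. 250.]
lid 0.71 [391.7 130.8  -2.2] [240. 225.]
seal_top 0.67 [ 462.  -298.3   46.6] [288. 313.]
seal_top 0.58 [551.6 -57.6 202.8] [307. 197.]
mallet 0.92 [ 461.7 -299.1   45.2] [288. 314.]
mallet_grip 0.81 [ 389.1 -315.3   45.1] [257. 323.]
mallet_grip 0.67 [567.2 104.2  65.1] [300. 206.]
rest 0.79 [ 466.1 -294.9   -1.3] [289. 326.]
rest_axis 0.94 [ 459.8 -295.8   50.1] [287. 311.]
vase 0.77 [ 632.3 -332.    -3.5] [362. 330.]
canister 0.55 [346.7 282.1  -0.5] [222. 199.]Traceback (most recent call last):
  File "<stdin>", line 5, in <module>
  File "h.py", line 14, in tips
    for d in arm.tip_of(n,p)[:k]:
             ~~~~~~~~~~^^^^^
ValueError: it knows: canister, lid, mallet, mallet_grip, nest, push_face, rail_mid, rest, rest_axis, seal, seal_top, stand, vase
```

```bash
python3 - <<'E'
from h import *
p=arm.capture('top'); save(p,'top1')
tips(p,['stand','rail_mid','push_face','nest','lid','seal','seal_top','mallet','mallet_grip','rest','rest_axis','vase','canister'])
s=cv2.imread('pics/side.png')
cv2.imwrite('pics/side_c.png',cv2.resize(s[140:400,150:450],None,fx=2.3,fy=2.3,interpolation=cv2.INTER_CUBIC))
E
```

```text
stand 0.64 [ 5.643e+02  3.210e+01 -5.000e-01] [256. 187.]
rail_mid 0.61 [554.6  36.   36.9] [254. 189.]
push_face 0.72 [580.1 220.   49.6] [185. 180.]
push_face 0.19 [ 393.9 -312.7   52.4] [387. 247.]
nest 0.87 [566.3 101.7  65.9] [229. 183.]
lid 0.89 [359.6  17.1   2.6] [262. 261.]
lid 0.57 [563.6 103.3  65.7] [228. 184.]
seal_top 0.46 [546.8 -57.1 207.2] [291. 181.]
mallet 0.9 [ 462.1 -295.    47.8] [379. 221.]
mallet_grip 0.73 [ 390.  -312.1   51.2] [387. 248.]
mallet_grip 0.47 [582.4 221.5  48.5] [185. 179.]
rest 0.82 [ 458.7 -298.9    2.9] [376. 224.]
rest_axis 0.64 [ 462.1 -299.    46.4] [380. 221.]
rest_axis 0.49 [343.7 284.   -0.8] [164. 269.]
vase 0.9 [ 632.6 -325.    -1.9] [383. 162.]
canister 0.69 [340.8 282.4   1.2] [165. 270.]
```

View pics/side_c.png

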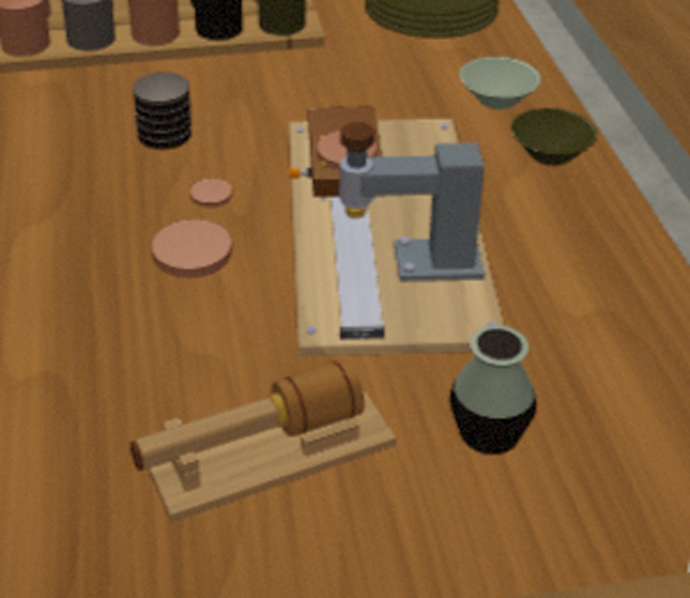

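View pics/top1.png

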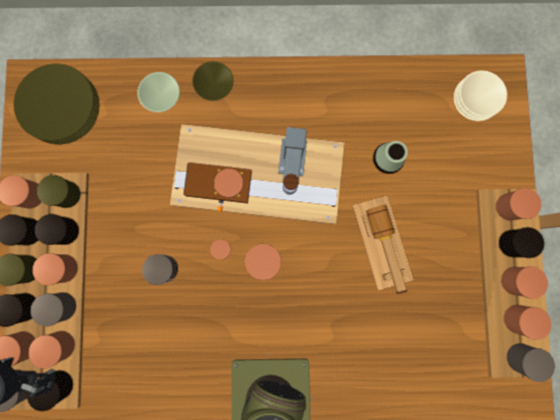

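The side view shows the stand with the carrier at its far (+y) end and the column to the right. The mallet is in its rest at about (288,314) in full-frame pixels, and the vase is to the right of it. The top view shows the carrier and lid at (228,183), the seal knob at (291,182), the mallet at (379,221) and the canister at (158,269). The network positions agree with both pictures. The loose lids on the bench at (262,261) and (220,249) are decoys.

```bash
cat >> h.py <<'E'
from scipy.spatial.transform import Rotation as Ro
def to(x,y,z,yaw,pos=None,rot=None):
    o=arm.observe(); pos=o['eef_pos'] if pos is None else np.array(pos,float); rot=o['eef_rot'] if rot is None else rot
    R=Ro.from_euler('xyz',rot,degrees=True).as_matrix()
    d=R.T@(np.array([x,y,z],float)-pos); dy=-((yaw-rot[2]+180)%360-180)
    print('t',round(o['time_s'],2),'at',pos.round(1),np.round(rot,1),'F',o['contact_force'].round(1),'-> shift mm',d.round(1),'scaled',(d/150).round(3),'yaw scaled',round(dy/180,3))
E
python3 -c "
from h import *
to(584,249,230,83.4)"
```

```text
t 1.4 at [146.  504.3 231.3] [-180.     0.   163.9] F [0.  0.1 0.3] -> shift mm [-491.7 -123.4    1.3] scaled [-3.278 -0.823  0.009] yaw scaled 0.447
```

Request:
drive_tool(plan=[[-0.9, -0.22, 0, 0.3], [-0.9, -0.22, 0, 0.3], [-0.9, -0.22, 0, 0.3], [-0.9, -0.22, 0, 0.3], [-0.9, -0.22, 0, 0.3], [-0.9, -0.22, 0, 0.3], [-0.9, -0.22, 0, 0.3], [-0.9, -0.22, 0, 0.3]], fingers=0)

```text
time_s: 2.07
eef_pos: [266.8, 434.8, 231.3]
eef_rot: [-180.0, -0.0, 109.5]
contact_force: [-0.4, -0.6, 0.2]
opening: 0.0
grip_force: 0.0
```

```bash
python3 -c "
from h import *
to(584,249,230,83.4)"
```

```text
t 2.07 at [266.8 434.8 231.3] [-180.    -0.   109.5] F [-0.4 -0.6  0.2] -> shift mm [-281.1  236.9    1.3] scaled [-1.874  1.58   0.009] yaw scaled 0.145
```

Request:
drive_tool(plan=[[-0.95, 0.8, 0, 0.145], [-0.95, 0.8, 0, 0.145], [-0.95, 0.8, 0, 0.145], [-0.95, 0.8, 0, 0.145], [-0.95, 0.8, 0, 0.145], [-0.95, 0.8, 0, 0.145], [-0.95, 0.8, 0, 0.145]])

```text
time_s: 2.65
eef_pos: [428.4, 341.1, 231.1]
eef_rot: [-180.0, -0.0, 83.6]
contact_force: [-0.3, 1.5, -0.3]
opening: -0.0
grip_force: 0.0
```

```bash
python3 - <<'E'
from h import *
to(584,249,230,83.4)
p=arm.capture('wrist'); save(p,'w1')
tips(p,['stand','rail_mid','push_face','nest','lid','seal_top'])
E
```

```text
t 2.65 at [428.4 341.1 231.1] [-180.    -0.    83.6] F [-0.3  1.5 -0.3] -> shift mm [-74.3 164.8   1. ] scaled [-0.495  1.099  0.006] yaw scaled 0.001
stand 0.89 [5.575e+02 3.180e+01 2.000e-01] [404. 387.]
push_face 0.93 [584.7 213.1  48.2] [446. 283.]
```

View pics/w1.png

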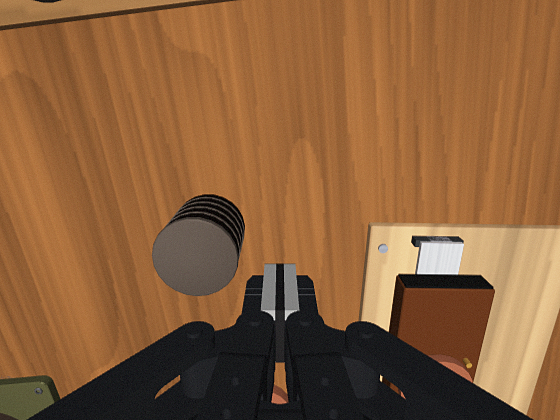

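The wrist view shows the canister at (198,245), the carrier's dark rear face at (446,283) and the rail end at (438,240). This agrees with the measured push face.

Request:
drive_tool(plan=[[-0.5, 1, 0, 0], [-0.5, 1, 0, 0], [-0.5, 1, 0, 0], [-0.5, 1, 0, 0], [-0.5, 1, 0, 0], [-0.5, 1, 0, 0], [-0.5, 1, 0, 0]])

```text
time_s: 3.58
eef_pos: [568.1, 251.2, 231.0]
eef_rot: [-179.9, 0.0, 83.8]
contact_force: [-0.8, 0.9, -0.3]
opening: -0.0
grip_force: 0.0
```

```bash
python3 - <<'E'
from h import *
to(584,249,45,83.4)
p=arm.capture('top')
c=[ray(p,u,15)[:2] for u in [(181,125),(343,143),(338,222),(170,205)]]
print(np.round(c,1), np.mean(c,0)); 
for a,b in [(1,0),(2,3)]: v=c[b]-c[a]; print(np.hypot(*v), np.degrees(np.arctan2(v[1],v[0])))
m=arm.regions_of('stand',p); print([ (round(d['confidence'],2),d['pixels'].sum()) for d in m])
tips(p,['push_face','nest','seal_top','rail_mid'],1)
E
```

```text
t 3.58 at [568.1 251.2 231. ] [-179.9    0.    83.8] F [-0.8  0.9 -0.3] -> shift mm [ -0.4  16.3 186. ] scaled [-0.003  0.109  1.24 ] yaw scaled 0.002
[[ 741.2  240.1]
 [ 684.4 -212. ]
 [ 463.7 -191.5]
 [ 516.2  267.5]] [601.34607646  26.03514445]
455.64004470030113 82.84153084047267
461.99962438300463 83.47577288539003
[(0.55, np.int64(13228))]
push_face 0.73 [581.1 221.1  48.6] [185. 179.]
nest 0.8 [573.1 102.3  66.1] [229. 181.]
seal_top 0.53 [544.8 -55.1 201.6] [290. 182.]
rail_mid 0.81 [556.4  36.   37.8] [254. 188.]
```

Request:
drive_tool(plan=[[0, 0.1, 0.6, 0], [0, 0.1, 0.6, 0], [0, 0.1, 0.6, 0], [0, 0.1, 0.6, 0]])

```text
time_s: 4.22
eef_pos: [580.6, 248.4, 138.0]
eef_rot: [-179.6, 0.2, 83.8]
contact_force: [-1.1, 0.6, -0.6]
opening: 0.3
grip_force: 0.0
```

Request:
drive_tool(plan=[[0, 0, 0.25, 0], [0, 0, 0.5, 0], [0, 0, 0.6, 0], [0, 0, 0.62, 0], [0, 0, 0.62, 0], [0, 0, 0.62, 0]])

```text
time_s: 4.72
eef_pos: [585.4, 250.3, 51.1]
eef_rot: [179.8, -0.1, 83.8]
contact_force: [-0.4, -0.5, 0.1]
opening: 0.1
grip_force: 0.0
```

Request:
drive_tool(plan=[[-0.03, 0, 0, 0], [-0.06, 0, 0, 0], [-0.09, 0, 0, 0], [-0.1, 0, 0, 0], [-0.1, 0, 0, 0]])

```text
time_s: 5.13
eef_pos: [582.1, 233.7, 48.9]
eef_rot: [180.0, -0.0, 83.7]
contact_force: [-0.3, 0.7, 0.2]
opening: 0.3
grip_force: 0.0
```

Request:
drive_tool(plan=[[-0.015, 0, 0, 0], [-0.03, 0, 0, 0], [-0.045, 0, 0, 0], [-0.06, 0, 0, 0], [-0.06, 0, 0, 0]])

```text
time_s: 5.55
eef_pos: [581.2, 227.6, 48.4]
eef_rot: [-180.0, -0.3, 83.8]
contact_force: [0.1, 6.6, -1.5]
opening: -0.1
grip_force: 3.1
```

Request:
drive_tool(plan=[[-0.02, 0, 0, 0], [-0.04, 0, 0, 0], [-0.06, 0, 0, 0], [-0.08, 0, 0, 0], [-0.1, 0, 0, 0], [-0.12, 0, 0, 0], [-0.12, 0, 0, 0]])

```text
time_s: 6.13
eef_pos: [578.8, 208.3, 48.3]
eef_rot: [-180.0, -0.1, 83.8]
contact_force: [-0.8, 2.5, 0.1]
opening: -0.1
grip_force: 1.4
```

```bash
python3 - <<'E'
from h import *
to(584,249,45,83.4)
p=arm.capture('top')
tips(p,['push_face','nest'],1)
E
```

```text
t 6.13 at [578.8 208.3  48.3] [-1.80e+02 -1.00e-01  8.38e+01] F [-0.8  2.5  0.1] -> shift mm [41.   0.8  3.4] scaled [0.273 0.005 0.022] yaw scaled 0.002
push_face 0.63 [568.9  84.9  65.8] [235. 182.]
nest 0.92 [568.   83.4  66.1] [236. 182.]
```

Request:
drive_tool(plan=[[-0.08, 0, 0, 0], [-0.16, 0, 0, 0], [-0.24, 0, 0, 0], [-0.32, 0, 0, 0], [-0.4, 0, 0, 0], [-0.48, 0, 0, 0], [-0.54, 0, 0, 0], [-0.58, 0, 0, 0]])

```text
time_s: 6.95
eef_pos: [567.9, 122.4, 48.2]
eef_rot: [-179.8, -0.2, 83.8]
contact_force: [-2.3, 7.8, 3.2]
opening: 0.1
grip_force: 3.5
```

Request:
drive_tool(plan=[[-0.04, 0, 0, 0], [-0.07, 0, 0, 0], [-0.1, 0, 0, 0], [-0.12, 0, 0, 0], [-0.14, 0, 0, 0], [-0.14, 0, 0, 0]])

```text
time_s: 7.45
eef_pos: [566.2, 99.9, 48.1]
eef_rot: [-179.9, 0.0, 83.7]
contact_force: [-1.7, 2.4, 0.5]
opening: 0.1
grip_force: 1.2
```

Request:
drive_tool(plan=[[-0.01, 0, 0, 0], [-0.02, 0, 0, 0], [-0.03, 0, 0, 0], [-0.03, 0, 0, 0]])

```text
time_s: 7.78
eef_pos: [566.6, 95.3, 48.2]
eef_rot: [-180.0, 0.0, 83.7]
contact_force: [-1.7, 2.8, 0.5]
opening: 0.5
grip_force: 1.2
```

Request:
drive_tool(plan=[[-0.005, 0, 0, 0], [-0.01, 0, 0, 0], [-0.01, 0, 0, 0]])

```text
time_s: 8.03
eef_pos: [566.7, 93.8, 48.2]
eef_rot: [180.0, 0.0, 83.7]
contact_force: [-1.0, 1.4, 0.3]
opening: 0.1
grip_force: 0.9
```

Request:
drive_tool(plan=[[-0.005, 0, 0, 0], [-0.01, 0, 0, 0], [-0.01, 0, 0, 0]])

```text
time_s: 8.28
eef_pos: [566.7, 92.5, 48.3]
eef_rot: [180.0, 0.0, 83.7]
contact_force: [-0.5, 1.7, -0.7]
opening: -0.1
grip_force: 1.1
```

Request:
drive_tool(plan=[[-0.005, 0, 0, 0], [-0.01, 0, 0, 0], [-0.01, 0, 0, 0]])

```text
time_s: 8.53
eef_pos: [566.5, 91.1, 48.3]
eef_rot: [180.0, 0.0, 83.7]
contact_force: [-1.9, 2.1, -1.4]
opening: 0.2
grip_force: 1.2
```

Request:
drive_tool(plan=[[-0.005, 0, 0, 0], [-0.01, 0, 0, 0], [-0.01, 0, 0, 0]])

```text
time_s: 8.78
eef_pos: [566.2, 89.4, 48.3]
eef_rot: [180.0, 0.0, 83.7]
contact_force: [-1.0, 2.2, -1.4]
opening: 0.1
grip_force: 1.0
```

Request:
drive_tool(plan=[[-0.005, 0, 0, 0], [-0.01, 0, 0, 0], [-0.01, 0, 0, 0]])

```text
time_s: 9.03
eef_pos: [566.3, 87.3, 48.5]
eef_rot: [179.9, 0.1, 83.7]
contact_force: [0.5, -0.3, -0.5]
opening: -0.2
grip_force: 0.0
```

```bash
python3 - <<'E'
from h import *
to(566,87,48,83.4)
p=arm.capture('top'); tips(p,['push_face','nest','lid'],1)
q=arm.capture('side'); tips(q,['push_face','nest','lid'],1)
to(566,87,48,83.4)
f=lambda im,b: cv2.resize(im[b[1]:b[1]+80,b[0]:b[0]+110,::-1],None,fx=5,fy=3.75,interpolation=cv2.INTER_CUBIC)
cv2.imwrite('pics/ck.png',np.vstack([f(p['img'],(215,150)),f(q['img'],(255,180))]))
E
```

```text
t 9.03 at [566.3  87.3  48.5] [1.799e+02 1.000e-01 8.370e+01] F [ 0.5 -0.3 -0.5] -> shift mm [-0.4 -0.3  0.5] scaled [-0.002 -0.002  0.003] yaw scaled 0.002
push_face 0.81 [562.8  76.4  48.9] [239. 185.]
nest 0.6 [551.3 -39.6  67. ] [282. 188.]
lid 0.58 [546.3 -41.3  63.5] [283. 190.]
push_face 0.91 [565.   74.8  52.9] [301. 215.]
nest 0.65 [546.9 -42.4  65.3] [303. 237.]
lid 0.96 [359.2  17.3   0.9] [233. 249.]
t 9.43 at [566.1  88.1  48.4] [180.    0.   83.7] F [1.1 1.3 0.1] -> shift mm [-1.1  0.   0.4] scaled [-0.008  0.     0.003] yaw scaled 0.002
```

View pics/ck.png

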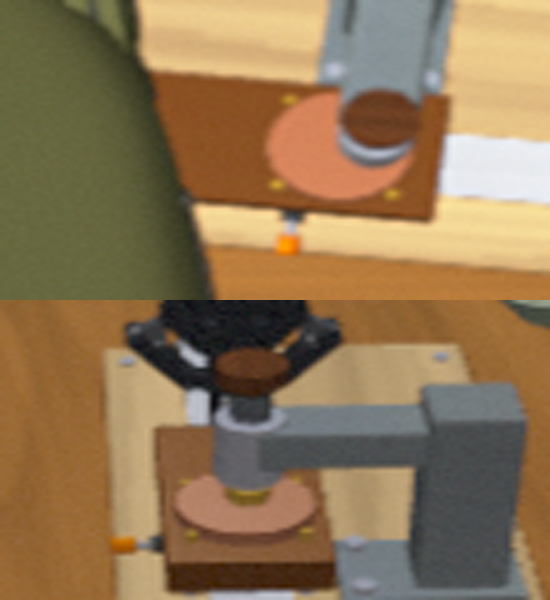

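The lid is under the seal, offset a bit towards +y, and the orange knob shows at (290,243) in the upper crop. I'll check the knob offset numerically against the start picture.

```bash
cat >> h.py <<'E'
O=np.array([556.6,31.3]); ex=np.array([.993,-.118]); ey=np.array([.118,.993])
def knob(p,bgr,box):
    x0,y0,x1,y1=box; h=cv2.cvtColor(bgr,cv2.COLOR_BGR2HSV)[y0:y1,x0:x1].astype(float)
    w=((h[...,0]>8)&(h[...,0]<20)&(h[...,1]>200)&(h[...,2]>190)).astype(float)
    yy,xx=np.mgrid[y0:y1,x0:x1]
    if w.sum()<3: print('none');return
    uv=((w*xx).sum()/w.sum(),(w*yy).sum()/w.sum()); X=ray(p,uv,48)[:2]-O; print(w.sum(),np.round(uv,2),'stand x,y',(X@ex).round(1),(X@ey).round(1))
E
python3 - <<'E'
from h import *
p=arm.capture('top'); q=arm.capture('side'); save(p,'top2'); save(q,'side2')
for c,i,b in [(p,'top1',(210,200,232,218)),(p,'top2',(262,193,284,209)),(q,'side',(265,205,290,225)),(q,'side2',(270,225,290,245))]: knob(c,cv2.imread(f'pics/{i}.png'),b)
E
```

```text
16.0 [219.56 208.75] stand x,y -67.1 89.4
none
none
3.0 [279. 244.] stand x,y -65.5 -81.4
```

Request:
drive_tool(plan=[[-0.005, 0, 0, 0], [-0.01, 0, 0, 0], [-0.01, 0, 0, 0]])

```text
time_s: 9.78
eef_pos: [565.8, 86.6, 48.3]
eef_rot: [-180.0, 0.0, 83.7]
contact_force: [0.3, 0.4, -1.3]
opening: 0.0
grip_force: 0.0
```

```bash
python3 - <<'E'
import re
s=open('h.py').read().replace(">200)&(h[...,2]>190)",">190)&(h[...,2]>170)"); open('h.py','w').write(s)
from h import *
p=arm.capture('top'); q=arm.capture('side'); save(p,'top3'); save(q,'side3')
for c,i,b in [(p,'top1',(210,200,232,218)),(p,'top2',(262,193,284,209)),(p,'top3',(262,193,284,209)),(q,'side',(265,205,290,225)),(q,'side2',(270,225,290,245)),(q,'side3',(270,225,290,245))]: knob(c,cv2.imread(f'pics/{i}.png'),b)
m=cv2.imread('pics/top3.png'); print(cv2.cvtColor(m,cv2.COLOR_BGR2HSV)[194:202,270:277].tolist())
E
```

```text
18.0 [219.5 209. ] stand x,y -67.7 89.5
none
none
4.0 [277.5 214. ] stand x,y -64.4 61.0
7.0 [278.86 243.71] stand x,y -65.8 -80.1
8.0 [278.75 243.62] stand x,y -66.1 -79.7
[[[10, 151, 182], [10, 144, 211], [10, 145, 216], [10, 146, 217], [10, 145, 215], [10, 147, 215], [10, 144, 218]], [[12, 168, 155], [10, 151, 191], [10, 148, 214], [10, 146, 219], [10, 149, 214], [10, 149, 215], [10, 146, 216]], [[12, 174, 144], [10, 150, 173], [10, 143, 207], [10, 146, 215], [10, 144, 218], [10, 145, 217], [10, 146, 217]], [[15, 190, 149], [13, 163, 160], [11, 152, 189], [10, 146, 212], [10, 145, 220], [10, 146, 217], [10, 148, 214]], [[19, 187, 183], [18, 182, 186], [14, 170, 174], [10, 148, 190], [10, 146, 212], [10, 145, 218], [10, 145, 218]], [[19, 190, 191], [20, 189, 192], [17, 182, 164], [12, 163, 158], [10, 151, 188], [10, 147, 210], [9, 143, 220]], [[18, 194, 160], [19, 189, 162], [16, 192, 146], [13, 177, 141], [11, 163, 152], [10, 151, 181], [9, 143, 204]], [[15, 185, 142], [15, 189, 140], [14, 190, 138], [13, 194, 137], [13, 182, 140], [12, 166, 149], [10, 152, 168]]]
```

```bash
python3 - <<'E'
from h import *
p=arm.capture('top')
for i,b in [('top1',(210,200,232,220)),('top2',(263,207,284,224)),('top3',(263,207,284,224))]: knob(p,cv2.imread(f'pics/{i}.png'),b)
to(566,87,48,83.4)
E
```

```text
18.0 [219.5 209. ] stand x,y -67.7 89.5
18.0 [272.67 215.17] stand x,y -69.2 -53.0
18.0 [272.67 215.17] stand x,y -69.2 -53.0
t 9.93 at [565.8  86.7  48.3] [-180.    -0.    83.8] F [-0.5  0.9 -0.5] -> shift mm [0.3 0.2 0.3] scaled [0.002 0.001 0.002] yaw scaled 0.002
```

Request:
drive_tool(plan=[[-0.005, 0, 0, 0], [-0.008, 0, 0, 0], [-0.008, 0, 0, 0]])

```text
time_s: 10.18
eef_pos: [565.7, 85.4, 48.3]
eef_rot: [-180.0, 0.0, 83.8]
contact_force: [0.2, 0.1, -0.0]
opening: 0.1
grip_force: 0.0
```

Request:
drive_tool(plan=[[-0.005, 0, 0, 0], [-0.008, 0, 0, 0], [-0.008, 0, 0, 0]])

```text
time_s: 10.43
eef_pos: [565.5, 84.2, 48.3]
eef_rot: [-180.0, 0.0, 83.7]
contact_force: [0.4, -0.3, 0.4]
opening: 0.4
grip_force: 0.0
```

Request:
drive_tool(plan=[[-0.005, 0, 0, 0], [-0.008, 0, 0, 0], [-0.008, 0, 0, 0]])

```text
time_s: 10.68
eef_pos: [565.4, 83.2, 48.3]
eef_rot: [-180.0, -0.0, 83.8]
contact_force: [0.5, -0.3, -0.4]
opening: -0.0
grip_force: 0.2
```

```bash
python3 - <<'E'
from h import *
p=arm.capture('top');save(p,'top4')
knob(p,cv2.imread('pics/top4.png'),(263,207,284,224))
o=arm.observe();print(o['contact_force'],o['grip_force'],o['eef_pos'])
E
```

```text
17.0 [273. 215.] stand x,y -68.7 -53.9
[ 0.83409045  0.54221159 -0.68827639] 0.19440187141299248 [565.46325906  83.21187037  48.31477879]
```

Request:
drive_tool(plan=[[0.05, 0, 0, 0], [0.2, 0, 0, 0], [0.2, 0, -0.25, 0], [0.2, 0, -0.5, 0], [0.2, 0, -0.75, 0], [0.2, 0, -1, 0], [0.2, 0, -1, 0]])

```text
time_s: 11.32
eef_pos: [573.3, 114.5, 206.6]
eef_rot: [179.2, -0.2, 83.8]
contact_force: [1.6, -0.5, 0.3]
opening: 0.1
grip_force: 0.0
```

```bash
python3 - <<'E'
from h import *
p=arm.capture('top');save(p,'top5')
knob(p,cv2.imread('pics/top5.png'),(263,207,284,224))
tips(p,['nest','lid','push_face','seal_top'],1)
to(390,-313,230,13)
E
```

```text
18.0 [272.89 215.11] stand x,y -69.0 -53.6
nest 0.74 [552.7 -41.3  69. ] [283. 187.]
lid 0.91 [545.2 -40.5  64.1] [283. 191.]
push_face 0.92 [562.3  77.5  50.4] [238. 185.]
seal_top 0.63 [542.6 -57.2 203.1] [291. 183.]
t 11.57 at [567.5 112.9 196.7] [-1.798e+02  1.000e-01  8.380e+01] F [-0.9 -1.4 -0.3] -> shift mm [-442.7 -130.3  -32.5] scaled [-2.952 -0.868 -0.217] yaw scaled 0.393
```

Request:
drive_tool(plan=[[0, -0.3, -0.35, 0.1], [-0.5, -0.35, -0.35, 0.3], [-1, -0.45, -0.35, 0.393], [-1, -0.45, -0.35, 0.393], [-1, -0.45, -0.35, 0.393], [-1, -0.45, -0.35, 0.393], [-1, -0.45, -0.35, 0.393], [-1, -0.45, -0.35, 0.393]], fingers=1)

```text
time_s: 12.23
eef_pos: [483.9, -29.5, 249.1]
eef_rot: [-179.9, 0.2, 26.0]
contact_force: [0.8, -0.2, -0.3]
opening: 85.2
grip_force: 0.0
```

```bash
python3 - <<'E'
from h import *
to(390,-313,230,13)
E
```

```text
t 12.23 at [483.9 -29.5 249.1] [-179.9    0.2   26. ] F [ 0.8 -0.2 -0.3] -> shift mm [-208.5  213.7   19.3] scaled [-1.39   1.425  0.129] yaw scaled 0.072
```

Request:
drive_tool(plan=[[-0.9, 0.93, 0, 0.072], [-0.9, 0.93, 0, 0.072], [-0.9, 0.93, 0, 0.072], [-0.9, 0.93, 0, 0.072], [-0.9, 0.93, 0, 0.072], [-0.9, 0.93, 0, 0.072], [-0.9, 0.93, 0, 0.072]])

```text
time_s: 12.82
eef_pos: [425.2, -214.5, 249.1]
eef_rot: [-179.8, 0.1, 13.3]
contact_force: [0.3, 0.2, 0.4]
opening: 85.8
grip_force: 0.0
```

```bash
python3 - <<'E'
from h import *
to(390,-313,230,13)
p=arm.capture('wrist')
tips(p,['mallet','mallet_grip','rest','rest_axis','vase'],1)
E
```

```text
t 12.82 at [ 425.2 -214.5  249.1] [-1.798e+02  1.000e-01  1.330e+01] F [0.3 0.2 0.4] -> shift mm [-56.9  87.8  19. ] scaled [-0.379  0.585  0.126] yaw scaled 0.002
mallet 0.65 [ 457.7 -297.    47.7] [372. 160.]
mallet_grip 0.71 [ 391.6 -317.    49.1] [370. 228.]
```

Request:
drive_tool(plan=[[-0.38, 0.58, 0, 0], [-0.38, 0.58, 0, 0], [-0.38, 0.58, 0, 0], [-0.38, 0.58, 0, 0], [-0.38, 0.58, 0, 0]])

```text
time_s: 13.53
eef_pos: [391.5, -311.8, 250.7]
eef_rot: [-180.0, -0.0, 13.4]
contact_force: [0.5, -0.2, -0.1]
opening: 85.4
grip_force: 0.0
```

```bash
python3 - <<'E'
from h import *
to(390,-313,230,13)
p=arm.capture('wrist'); save(p,'w2')
tips(p,['mallet','mallet_grip','rest','rest_axis'],1)
for d in arm.regions_of('mallet',p)[:1]:
    m=d['pixels'].astype(np.uint8); print(d['confidence'],m.sum(),cv2.boundingRect(m))
    for r in range(60,420,20):
        c=np.where(m[r])[0]
        if len(c)>3: print(r,c.min(),c.max(),end='; ')
E
```

```text
t 13.53 at [ 391.5 -311.8  250.7] [-180.    -0.    13.4] F [ 0.5 -0.2 -0.1] -> shift mm [-1.8  0.8 20.7] scaled [-0.012  0.006  0.138] yaw scaled 0.002
mallet 0.56 [ 458.5 -297.4   46.6] [281. 100.]
mallet_grip 0.95 [ 395.9 -316.8   49.9] [286. 171.]
0.9 9855 (249, 47, 67, 242)
60 249 314; 80 250 315; 100 250 314; 120 252 313; 140 253 312; 160 270 297; 180 272 296; 200 272 296; 220 273 297; 240 273 296; 260 274 296; 280 272 298;
```

View pics/w2.png

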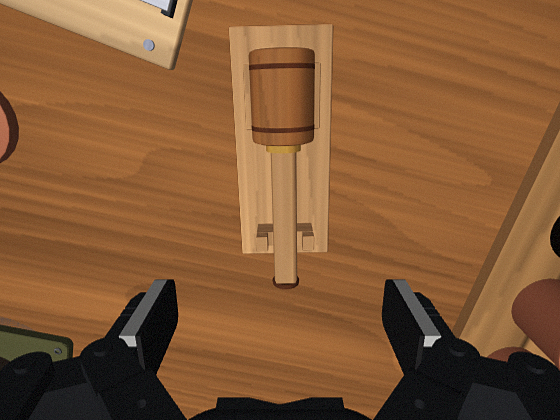

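The wrist view shows the mallet in its rest: head at (282,95), handle running down to (286,283), saddle at row 240. It lies almost parallel to the tool's x axis. I'll compute its axis line.

```bash
python3 - <<'E'
from h import *
p=arm.capture('wrist')
H=np.array([ray(p,((249+314)/2,60),48.5),ray(p,((252+313)/2,125),48.5),ray(p,(284,190),48.5),ray(p,(285,260),48.5)]); print(H.round(1))
v=H[0]-H[3]; print('angle',np.degrees(np.arctan2(v[1],v[0])))
print('shoulder',ray(p,(283,146),48.5), 'head end',ray(p,(282,47),48.5),'butt',ray(p,(286,286),48.5))
E
```

```text
[[ 492.2 -288.4   48.5]
 [ 437.8 -302.6   48.5]
 [ 376.9 -318.9   48.5]
 [ 302.3 -338.3   48.5]]
angle 14.72001518225297
shoulder [ 418.87454594 -307.65067588   48.5       ] head end [ 502.5265534  -286.33505704   48.5       ] butt [ 272.0020176  -346.85391838   48.5       ]
```

Request:
drive_tool(plan=[[0.02, 0.02, 0.9, -0.007], [0.02, 0.02, 0.9, -0.007], [0.02, 0.02, 0.9, -0.007], [0.02, 0.02, 0.9, -0.007], [0.02, 0.02, 0.9, -0.007]])

```text
time_s: 14.3
eef_pos: [392.5, -311.3, 112.1]
eef_rot: [-179.6, 0.3, 14.8]
contact_force: [-1.1, -0.2, 0.2]
opening: 85.3
grip_force: 0.0
```

```bash
python3 - <<'E'
from h import *
to(395,-314.2,28,14.7)
p=arm.capture('wrist')
tips(p,['mallet','mallet_grip'],1)
E
```

```text
t 14.3 at [ 392.5 -311.3  112.1] [-179.6    0.3   14.8] F [-1.1 -0.2  0.2] -> shift mm [ 2.1  4.  84.1] scaled [0.014 0.027 0.56 ] yaw scaled 0.001
mallet 0.95 [ 459.4 -297.3   48.7] [287. 112.]
mallet_grip 0.78 [ 393.9 -317.5   52.7] [291. 230.]
```

Request:
drive_tool(plan=[[0, 0, 0.25, 0], [0, 0, 0.48, 0], [0, 0, 0.57, 0], [0, 0, 0.58, 0], [0, 0, 0.58, 0], [0, 0, 0.58, 0]])

```text
time_s: 14.95
eef_pos: [396.9, -315.3, 30.9]
eef_rot: [179.8, -0.1, 14.8]
contact_force: [1.2, 0.3, 0.2]
opening: 85.1
grip_force: 0.0
```

```bash
python3 - <<'E'
from h import *
to(395,-314.2,28,14.7)
E
```

```text
t 14.95 at [ 396.9 -315.3   30.9] [ 1.798e+02 -1.000e-01  1.480e+01] F [1.2 0.3 0.2] -> shift mm [-1.5 -1.6  2.9] scaled [-0.01  -0.011  0.019] yaw scaled 0.0
```

Good. Closing the fingers.

Request:
drive_tool(plan=[[0, 0, 0, 0], [0, 0, 0, 0], [0, 0, 0, 0], [0, 0, 0, 0], [0, 0, 0, 0], [0, 0, 0, 0], [0, 0, 0, 0], [0, 0, 0, 0]], fingers=0)

```text
time_s: 15.62
eef_pos: [395.4, -314.6, 29.3]
eef_rot: [179.9, -0.0, 14.7]
contact_force: [-0.8, -0.3, 5.6]
opening: 23.1
grip_force: 59.5
```

```bash
python3 - <<'E'
from h import *
to(395,-314.2,28,14.7)
E
```

```text
t 15.62 at [ 395.4 -314.6   29.3] [179.9  -0.   14.7] F [-0.8 -0.3  5.6] -> shift mm [-0.3 -0.5  1.3] scaled [-0.002 -0.003  0.009] yaw scaled 0.0
```

Request:
drive_tool(plan=[[0, 0, -0.05, 0], [0, 0, -0.15, 0], [0, 0, -0.3, 0], [0, 0, -0.45, 0], [0, 0, -0.6, 0], [0, 0, -0.8, 0], [0, 0, -1, 0], [0, 0, -1, 0]])

```text
time_s: 16.28
eef_pos: [397.3, -315.5, 183.9]
eef_rot: [179.7, -0.3, 14.8]
contact_force: [0.7, -1.7, -2.1]
opening: 23.1
grip_force: 59.4
```

Request:
drive_tool(plan=[[0.1, 0, -0.2, 0], [0.25, 0, -0.4, 0], [0.25, 0, -0.5, 0], [0.25, 0, -0.5, 0]])

```text
time_s: 16.62
eef_pos: [433.4, -304.8, 256.2]
eef_rot: [179.8, -0.2, 14.8]
contact_force: [-0.2, 0.0, -3.0]
opening: 23.3
grip_force: 60.2
```

```bash
python3 - <<'E'
from h import *
to(482,-74.3,250,14.7)
p=arm.capture('wrist'); tips(p,['mallet','mallet_grip'],1)
p=arm.capture('side'); tips(p,['mallet','mallet_grip','seal_top'],2)
p=arm.capture('top'); tips(p,['mallet','mallet_grip','seal_top'],2)
E
```

```text
t 16.62 at [ 433.4 -304.8  256.2] [179.8  -0.2  14.8] F [-0.2  0.  -3. ] -> shift mm [ 106.1 -210.4    5.8] scaled [ 0.707 -1.403  0.039] yaw scaled 0.001
mallet 0.62 [ 496.5 -286.8  273.7] [276. 138.]
mallet_grip 0.86 [ 432.2 -307.3  276.1] [285. 311.]
mallet 0.67 [ 499.2 -288.   267.2] [305. 232.]
mallet_grip 0.76 [ 427.6 -305.7  268.2] [272. 240.]
seal_top 0.64 [548.8 -56.6 203.7] [306. 196.]
mallet_grip 0.83 [ 426.7 -305.   274. ] [409. 229.]
seal_top 0.69 [541.8 -57.8 200.5] [291. 183.]
```

Request:
drive_tool(plan=[[0.1, -0.2, 0, 0], [0.2, -0.4, 0, 0], [0.3, -0.6, 0, 0], [0.4, -0.8, 0, 0], [0.4, -0.8, 0, 0], [0.4, -0.8, 0, 0]])

```text
time_s: 17.67
eef_pos: [459.0, -171.6, 253.9]
eef_rot: [180.0, 0.0, 15.0]
contact_force: [-0.8, -0.4, -3.7]
opening: 23.1
grip_force: 60.5
```

Request:
drive_tool(plan=[[0.1, -0.2, 0, 0], [0.2, -0.4, 0, 0], [0.3, -0.6, 0, 0], [0.3, -0.6, 0, 0], [0.3, -0.6, 0, 0], [0.3, -0.6, 0, 0]])

```text
time_s: 18.17
eef_pos: [479.4, -75.4, 253.8]
eef_rot: [180.0, 0.0, 14.7]
contact_force: [-0.9, -0.6, -2.9]
opening: 23.2
grip_force: 60.9
```

```bash
python3 - <<'E'
from h import *
to(482,-74.3,250,14.7)
p=arm.capture('side'); tips(p,['mallet','mallet_grip','seal_top'],1); a=p['img'][130:270,220:400]
q=arm.capture('top'); tips(q,['mallet','mallet_grip','seal_top'],1); b=q['img'][130:270,220:400]
cv2.imwrite('pics/hov.png',cv2.resize(np.hstack([a,b])[:,:,::-1],None,fx=2.2,fy=2.2,interpolation=cv2.INTER_CUBIC))
E
```

```text
t 18.17 at [479.4 -75.4 253.8] [180.    0.   14.7] F [-0.9 -0.6 -2.9] -> shift mm [ 2.8 -0.4  3.8] scaled [ 0.019 -0.003  0.025] yaw scaled 0.0
mallet 0.94 [546.5 -58.5 273.1] [305. 173.]
mallet_grip 0.8 [473.5 -75.3 271.9] [277. 179.]
seal_top 0.6 [546.7 -55.7 203.3] [305. 196.]
mallet 0.58 [544.7 -56.7 272.2] [292. 177.]
```

View pics/hov.png

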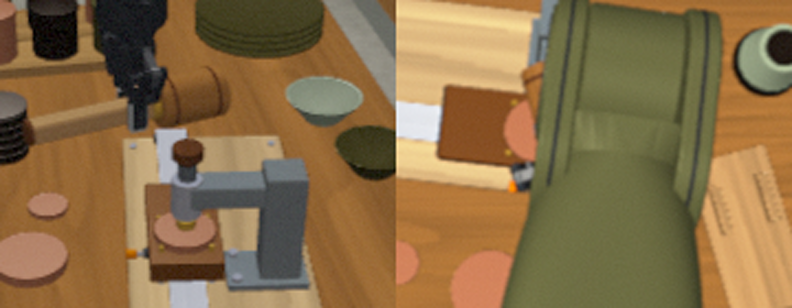

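The head (upper left of the side crop) is level over the seal knob at (187,150), and its measured xy is within 3 mm of the knob. Now the blow.

Request:
drive_tool(plan=[[0, 0, 0.14, 0], [0, 0, 0.28, 0], [0, 0, 0.39, 0], [0, 0, 0.39, 0], [0, 0, 0.25, 0], [0, 0, 0.1, 0], [0, 0, 0, 0], [0, 0, 0, 0]])

```text
time_s: 19.23
eef_pos: [481.8, -75.0, 257.6]
eef_rot: [179.9, -0.4, 14.8]
contact_force: [0.8, -0.5, -3.6]
opening: 23.0
grip_force: 62.7
```

```bash
python3 - <<'E'
from h import *
to(482,-74.3,250,14.7)
p=arm.capture('side'); tips(p,['mallet','mallet_grip','seal_top','nest'],1)
E
```

```text
t 19.23 at [481.8 -75.  257.6] [179.9  -0.4  14.8] F [ 0.8 -0.5 -3.6] -> shift mm [ 0.3 -0.6  7.6] scaled [ 0.002 -0.004  0.051] yaw scaled 0.0
mallet 0.68 [548.5 -61.4 282.7] [307. 170.]
mallet_grip 0.71 [556.4  31.   34. ] [301. 230.]
seal_top 0.53 [548.1 -58.1 203.5] [305. 197.]
nest 0.68 [548.4 -39.9  61.6] [303. 237.]
```

Request:
drive_tool(plan=[[0, 0, 0.14, 0], [0, 0, 0.28, 0], [0, 0, 0.4, 0], [0, 0, 0.43, 0], [0, 0, 0.43, 0]])

```text
time_s: 19.9
eef_pos: [477.7, -75.0, 188.4]
eef_rot: [180.0, 0.2, 14.7]
contact_force: [-3.7, -1.2, 4.7]
opening: 23.1
grip_force: 65.2
```

```bash
python3 - <<'E'
from h import *
to(482,-74.3,250,14.7)
p=arm.capture('side'); tips(p,['mallet','mallet_grip','seal_top','nest'],2); save(p,'side_s')
a=p['img'][130:270,220:400]
cv2.imwrite('pics/str.png',cv2.resize(a[:,:,::-1],None,fx=4,fy=4,interpolation=cv2.INTER_CUBIC))
E
```

```text
t 19.9 at [477.7 -75.  188.4] [180.    0.2  14.7] F [-3.7 -1.2  4.7] -> shift mm [  4.1   0.5 -61.6] scaled [ 0.027  0.003 -0.411] yaw scaled 0.0
mallet 0.92 [541.1 -60.4 218.9] [303. 192.]
mallet 0.48 [346.5 280.2  -1.9] [222. 200.]
mallet_grip 0.9 [472.4 -73.6 206.5] [277. 202.]
mallet_grip 0.45 [546.3 -40.1  64.3] [302. 236.]
seal_top 0.58 [550.1 -59.1 189.8] [306. 201.]
nest 0.72 [546.6 -44.3  63. ] [303. 238.]
```

View pics/str.png

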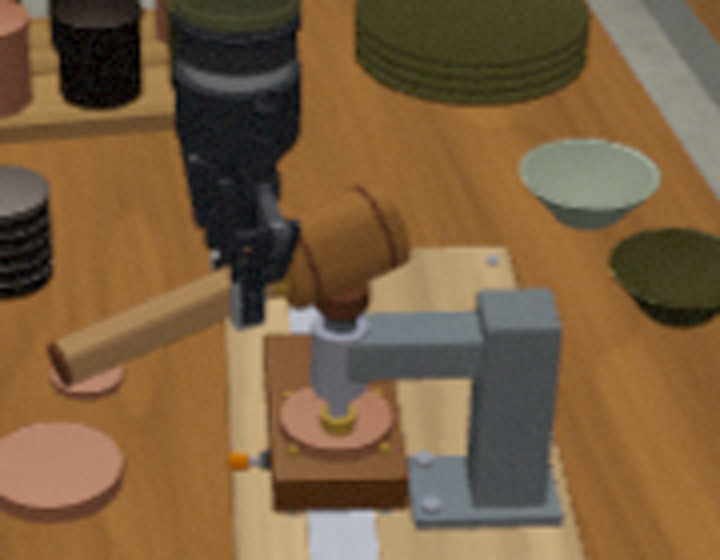

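The mallet's side is on the knob with the head pitched up, and the brass face sits on the lid at about (338,420) in the crop. I'll check the depth numerically.

```bash
python3 - <<'E'
from h import *
p=arm.capture('side'); a=p['img'].astype(int); b=cv2.imread('pics/side2.png')[:,:,::-1].astype(int)
print('proj 77/91/184-170',pix(p,[(546,-58,z) for z in (77,91,160,170,184,190,204)]).round(1).tolist())
# best vertical shift of the brass-face patch between up (side2) and now
g=lambda im: im[225:246,296:315].astype(np.uint8)
cv2.imwrite('pics/cmp.png',cv2.resize(np.hstack([b[185:250,285:330],a[185:250,285:330]]).astype(np.uint8)[:,:,::-1],None,fx=8,fy=8,interpolation=cv2.INTER_CUBIC))
o=arm.observe(); print(o['contact_force'],o['wrist_torque'])
E
```

```text
proj 77/91/184-170 [[303.7, 236.6], [303.8, 232.4], [304.3, 210.8], [304.4, 207.6], [304.5, 203.1], [304.5, 201.1], [304.6, 196.5]]
[-4.73806321 -2.22265028  4.0771898 ] [-0.292044    0.84281193 -0.06787194]
```

View pics/cmp.png

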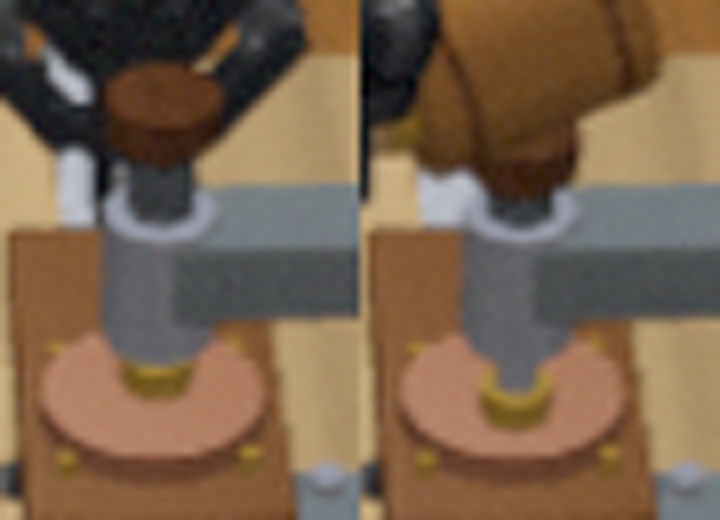

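Request:
drive_tool(plan=[[0, 0, 0.02, 0], [0, 0, 0.04, 0], [0, 0, 0.04, 0], [0, 0, 0.04, 0]])

```text
time_s: 20.53
eef_pos: [477.4, -75.2, 184.3]
eef_rot: [179.9, 0.2, 14.7]
contact_force: [-9.1, -3.1, 11.0]
opening: 23.1
grip_force: 67.3
```

```bash
python3 - <<'E'
from h import *
p=arm.capture('side'); a=p['img'].astype(float); save(p,'side_t')
b=cv2.imread('pics/side_s.png')[:,:,::-1].astype(float); u=cv2.imread('pics/side2.png')[:,:,::-1].astype(float)
# brass: saturation column profile at cols 300..309 rows 226..242
for n,i in (('up',u),('s',b),('t',a)):
    print(n,(i[226:243,299:310,0]-i[226:243,299:310,2]).mean(1).round().tolist())
tips(p,['mallet','seal_top','mallet_grip'],1)
o=arm.observe(); print(o['contact_force'],o['wrist_torque'],o['eef_pos'])
E
```

```text
up [-4.0, -4.0, -2.0, 11.0, 50.0, 91.0, 81.0, 81.0, 79.0, 77.0, 77.0, 77.0, 77.0, 76.0, 76.0, 75.0, 63.0]
s [-3.0, -2.0, -2.0, 12.0, 34.0, 45.0, 48.0, 57.0, 80.0, 92.0, 80.0, 79.0, 77.0, 76.0, 76.0, 73.0, 62.0]
t [-3.0, -4.0, -1.0, 11.0, 33.0, 43.0, 48.0, 54.0, 75.0, 93.0, 80.0, 80.0, 78.0, 76.0, 76.0, 74.0, 63.0]
mallet 0.79 [543.  -59.2 219.7] [304. 192.]
seal_top 0.7 [550.2 -56.6 189.4] [306. 201.]
mallet_grip 0.58 [471.2 -73.2 203.7] [276. 203.]
[-7.98528326 -2.95209091 10.05294507] [-0.38554831  1.17460782 -0.00607559] [477.43388348 -75.19628584 184.29203273]
```

The force rose to about 13 N while the brass face stayed put, so the seal is fully down on the lid. Next I lift off and return to the rest.

Request:
drive_tool(plan=[[0, 0, -0.1, 0], [0, 0, -0.3, 0], [0, 0, -0.5, 0], [0, 0, -0.5, 0], [-0.1, 0.2, -0.5, 0], [-0.2, 0.4, -0.5, 0], [-0.3, 0.6, -0.5, 0], [-0.4, 0.8, -0.5, 0]])

```text
time_s: 21.4
eef_pos: [451.3, -206.6, 257.0]
eef_rot: [-179.9, 0.1, 14.8]
contact_force: [0.3, -0.8, -3.7]
opening: 23.0
grip_force: 65.1
```

```bash
python3 - <<'E'
from h import *
to(395.4,-314.6,140,14.7)
E
```

```text
t 21.4 at [ 451.3 -206.6  257. ] [-1.799e+02  1.000e-01  1.480e+01] F [ 0.3 -0.8 -3.7] -> shift mm [-81.5  90.2 117. ] scaled [-0.543  0.602  0.78 ] yaw scaled 0.001
```

Request:
drive_tool(plan=[[-0.15, 0.2, 0, 0], [-0.35, 0.4, 0.15, 0], [-0.5, 0.55, 0.4, 0], [-0.55, 0.61, 0.6, 0], [-0.55, 0.61, 0.78, 0], [-0.55, 0.61, 0.78, 0], [-0.55, 0.61, 0.78, 0], [-0.55, 0.61, 0.78, 0]])

```text
time_s: 22.07
eef_pos: [396.4, -315.4, 142.2]
eef_rot: [180.0, -0.1, 14.8]
contact_force: [0.7, -0.6, -3.6]
opening: 23.3
grip_force: 65.1
```

```bash
python3 - <<'E'
from h import *
to(395.4,-314.6,55,14.7)
for c in ('wrist','side'):
    p=arm.capture(c); tips(p,['mallet','mallet_grip','rest_axis'],1)
    if c=='wrist': w=p['img']
to(395.4,-314.6,55,14.7)
cv2.imwrite('pics/back.png',np.hstack([cv2.resize(w,(480,360)),cv2.resize(p['img'][170:310,200:324],(319,360))])[:,:,::-1])
E
```

```text
t 22.07 at [ 396.4 -315.4  142.2] [ 1.80e+02 -1.00e-01  1.48e+01] F [ 0.7 -0.6 -3.6] -> shift mm [-0.8 -1.1 87.2] scaled [-0.005 -0.007  0.581] yaw scaled 0.001
mallet 0.58 [ 455.9 -299.5  179.6] [279. 162.]
mallet_grip 0.7 [ 396.1 -315.7  161.7] [280. 307.]
mallet 0.71 [ 463.1 -296.8  179.9] [288. 268.]
mallet_grip 0.57 [ 392.5 -313.8  161.8] [257. 283.]
rest_axis 0.75 [ 459.2 -297.    49.9] [287. 312.]
t 22.47 at [ 396.1 -315.5  142.1] [ 1.799e+02 -1.000e-01  1.480e+01] F [-0.6 -0.9 -2.5] -> shift mm [-0.5 -1.1 87.1] scaled [-0.003 -0.007  0.581] yaw scaled 0.001
```

View pics/back.png

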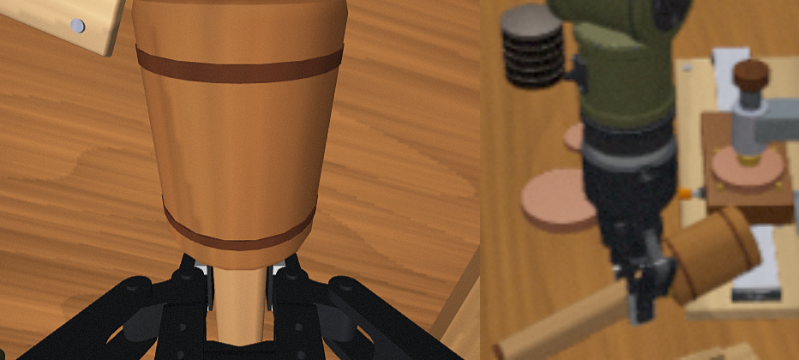

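The wrist view shows the mallet held centrally, and the side view shows its head pitched up about 15°. The seal is up again and the lid is in place. The saddle should level the mallet as I lower it.

Request:
drive_tool(plan=[[0, 0, 0.2, 0], [0, 0, 0.38, 0], [0, 0, 0.5, 0], [0, 0, 0.55, 0], [0, 0, 0.55, 0], [0, 0, 0.55, 0]])

```text
time_s: 22.97
eef_pos: [395.8, -315.6, 59.3]
eef_rot: [180.0, -0.0, 14.8]
contact_force: [0.9, -0.9, -2.9]
opening: 23.5
grip_force: 65.0
```

Request:
drive_tool(plan=[[0, 0, 0.02, 0], [0, 0, 0.04, 0], [0, 0, 0.06, 0], [0, 0, 0.08, 0], [0, 0, 0.08, 0]])

```text
time_s: 23.38
eef_pos: [396.7, -316.2, 47.6]
eef_rot: [179.9, -0.1, 14.8]
contact_force: [2.6, 0.5, 2.5]
opening: 22.8
grip_force: 65.9
```

Request:
drive_tool(plan=[[0, 0, 0.015, 0], [0, 0, 0.03, 0], [0, 0, 0.045, 0], [0, 0, 0.06, 0], [0, 0, 0.06, 0]])

```text
time_s: 23.8
eef_pos: [396.0, -315.9, 37.7]
eef_rot: [179.9, -0.0, 14.8]
contact_force: [3.3, -0.3, 3.7]
opening: 23.3
grip_force: 65.6
```

```bash
python3 - <<'E'
from h import *
p=arm.capture('side'); tips(p,['mallet','mallet_grip','rest_axis'],1)
p=arm.capture('wrist'); tips(p,['mallet','mallet_grip','rest_axis'],1)
to(395.4,-314.6,30,14.7)
E
```

```text
mallet 0.58 [ 463.6 -302.4   61.2] [289. 309.]
mallet_grip 0.74 [ 388.3 -313.4   54.3] [257. 319.]
rest_axis 0.95 [ 459.5 -295.2   45.3] [287. 312.]
mallet 0.89 [ 458.3 -298.3   65.5] [277. 144.]
mallet_grip 0.61 [ 390.9 -317.3   56.6] [281. 316.]
t 24.2 at [ 395.3 -315.6   37.7] [180.    0.   14.8] F [ 2.5 -2.2  1.3] -> shift mm [ 0.4 -0.9  7.7] scaled [ 0.003 -0.006  0.052] yaw scaled 0.0
```

Levelling works as planned; I'll go the last 8 mm.

Request:
drive_tool(plan=[[0, 0, 0.015, 0], [0, 0, 0.03, 0], [0, 0, 0.045, 0], [0, 0, 0.055, 0], [0, 0, 0.055, 0]])

```text
time_s: 24.62
eef_pos: [395.6, -315.2, 29.2]
eef_rot: [-180.0, -0.0, 14.8]
contact_force: [4.1, 0.2, 2.7]
opening: 23.1
grip_force: 65.6
```

```bash
python3 - <<'E'
from h import *
p=arm.capture('side'); tips(p,['mallet','mallet_grip','rest_axis'],1)
p=arm.capture('wrist'); tips(p,['mallet','mallet_grip','rest_axis'],1)
to(395.4,-314.6,29,14.7)
E
```

```text
mallet 0.96 [ 462.4 -300.2   50.6] [288. 312.]
mallet_grip 0.85 [ 391.4 -311.8   48.5] [258. 320.]
rest_axis 0.61 [ 461.6 -296.8   51.3] [288. 311.]
mallet 0.72 [ 458.4 -297.5   50.2] [277. 139.]
mallet_grip 0.82 [ 393.4 -318.9   50.2] [288. 314.]
t 25.02 at [ 395.  -315.1   29.3] [-180.     0.    14.7] F [ 3.1 -0.6  0.3] -> shift mm [ 0.6 -0.4  0.3] scaled [ 0.004 -0.003  0.002] yaw scaled 0.0
```

Request:
drive_tool(plan=[[0, 0, 0, 0], [0, 0, 0, 0], [0, 0, 0, 0], [0, 0, 0, 0], [0, 0, 0, 0], [0, 0, 0, 0], [0, 0, 0, 0], [0, 0, 0, 0]], fingers=1)

```text
time_s: 25.68
eef_pos: [395.4, -315.4, 29.6]
eef_rot: [180.0, 0.0, 14.8]
contact_force: [0.1, -0.3, 0.0]
opening: 85.7
grip_force: 0.0
```

Request:
drive_tool(plan=[[0, 0, -0.05, 0], [0, 0, -0.2, 0], [0, 0, -0.4, 0], [0, 0, -0.6, 0], [0, 0, -0.8, 0], [0, 0, -1, 0], [0, 0, -1, 0], [0, 0, -1, 0]])

```text
time_s: 26.35
eef_pos: [396.8, -316.5, 182.2]
eef_rot: [179.7, -0.2, 14.8]
contact_force: [0.6, -0.5, -0.0]
opening: 85.2
grip_force: 0.0
```

Request:
drive_tool(plan=[[0, 0, -0.2, 0], [-0.1, 0, -0.5, 0], [-0.1, 0, -0.5, 0], [-0.1, 0, -0.5, 0], [-0.1, 0, -0.5, 0]])

```text
time_s: 26.77
eef_pos: [380.6, -319.0, 253.7]
eef_rot: [-180.0, 0.0, 14.7]
contact_force: [-0.4, -0.3, -0.6]
opening: 85.2
grip_force: 0.0
```

```bash
python3 - <<'E'
from h import *
for c in ('wrist','side','top'):
    p=arm.capture(c); print(c); tips(p,['mallet','mallet_grip','rest_axis','nest','seal_top','vase','canister']+(['lid'] if c=='top' else []),1)
    if c=='wrist': w=p['img']
    if c=='top': knob(p,np.ascontiguousarray(p['img'][:,:,::-1]),(263,207,284,224))
    if c=='side': s=p['img']
cv2.imwrite('pics/fin.png',np.hstack([cv2.resize(w,(400,300)),cv2.resize(s[170:350,180:400],(400,327))[:300]])[:,:,::-1])
E
```

```text
wrist
mallet_grip 0.79 [ 395.3 -318.1   49.7] [283. 159.]
side
mallet 0.59 [ 460.5 -299.6   48. ] [287. 313.]
mallet_grip 0.81 [ 388.7 -315.3   49.1] [257. 321.]
rest_axis 0.85 [ 465.7 -293.2   49.7] [289. 310.]
nest 0.92 [548.2 -41.3  64. ] [303. 237.]
seal_top 0.65 [551.1 -60.  206.8] [307. 196.]
vase 0.82 [ 631.3 -332.1   -3.9] [361. 330.]
canister 0.93 [346.1 281.3  -1.6] [222. 199.]
top
mallet 0.81 [ 461.7 -299.    47.9] [380. 221.]
mallet_grip 0.58 [ 390.1 -314.8   48.2] [387. 248.]
rest_axis 0.77 [ 461.4 -303.    47.7] [382. 221.]
nest 0.71 [552.4 -38.3  66.4] [282. 188.]
seal_top 0.63 [544.6 -57.2 201.9] [291. 182.]
vase 0.74 [ 635.9 -330.8   -3.9] [385. 161.]
canister 0.66 [339.9 284.2  -1.5] [164. 270.]
lid 0.97 [547.3 -40.1  66.5] [283. 190.]
20.0 [272.9 215. ] stand x,y -68.7 -53.6
```

View pics/fin.png

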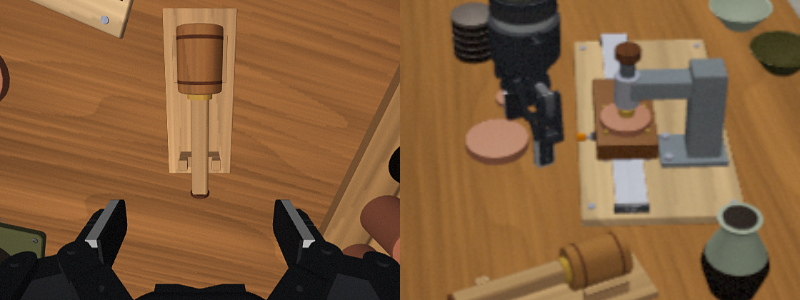

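The mallet lies level in its trough and saddle (head at (200,60) in the left image). The seal is up and the lid is in its nest. The carrier hasn't moved, and neither pot has been disturbed. Handing in.

```bash
python3 -c "
from workcell import arm
print(arm.hand_in())"
```

```text
the job is handed in; nothing more can be done
None
```

I handed the job in after about 27 s of robot time; no verdict came back. By my checks, the carrier is clicked in (judged by feel), the seal was knocked fully down and is up again, the lid is in its nest, the mallet is back in its rest and the pots were not disturbed.

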